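# Moisture reading of a packing block

## Robot

A 7-joint arm with a two-finger parallel gripper is mounted at the origin on the work surface; the furniture and walls round the work are solid. World frame = base frame: x ahead of the robot, y to its left, z up, the work surface at z = 0. Lengths are in m, angles in rad, forces in N, time in s.
With the tool pointing down it reaches from about 0.4 to 0.875 m from the base axis. Payload 6.5 kg.
Tool frame: the origin (TCP) lies midway between the tips of the shut fingers; the grasp point (between the pads) lies 19 mm behind it; z points along the fingers, y is the line along which they close (so a half turn about z gives the same grasp; the last joint's range is limited). The gripper opens to 88 mm and grips with 3 to 60 N. Pads are 18 mm wide; open, the fingers measure 123 mm over their backs; the gripper's body (75 mm by 187 mm) begins 45 mm behind the grasp point.
Start: joints at [1.193, 0.536, -0.004, 1.538, 0.003, 1.067, -0.071], TCP at [0.199, -0.619, 0.239] pointing down, gripper open.
Joint ranges: [-2.7, 2.7], [-0.37, 2.16], [-1.27, 1.26], [0.24, 2.4], [-1.31, 4.45], [0.19, 1.91], [-2.76, 2.76]. Speed limits (rad/s): [2.39, 2.39, 3.14, 3.14, 3.14, 3.14, 3.14].

## Interface

Orientations are given as a 3x3 rotation matrix whose columns are the frame's x, y, z axes.
In Python, from plant import get_state, snapshot, finish_job, silhouettes gives the robot as it stands.
- The arm moves only by the tool drive_tool, never from a script. Its argument "rows" is a list of rows, each an object with "hand": the closure, from -1 (fully open) to 1 (shut); "linear": the shift along the world's x, y, z as a fraction of full scale, a list of three; "roll": the turn about the world's z as a fraction of full scale. A call has exactly 8 rows; each row is the pose to reach, as a shift and turn from the pose commanded when the call began; what a row does not reach only later rows make up. Full scale, the value 1, is 200 mm for a shift and 90 degrees for a turn. A row lasts 1/8 s, in which the tool goes at most 62.5 mm and 10.7 degrees, less where a joint would pass 70% of its speed; a pose out of reach is approached as far as the arm can. A call with a number of a shift or a turn outside -1 to 1 is refused whole. A call with a gripper value outside its range is refused whole. The fingers move at their own pace and stop on an object; the grip force is fixed at half the most. Time passes only in rows, so rows that repeat a pose let the fingers close, or fill a call up. It gives the time, the measured TCP pose, the force, the opening and the grip force at its end, in the units of the state.
- get_state(): the state, without advancing time (a new reading comes with each control period).
- snapshot(name): name is "side" or "top" or "wrist"; returns a dict with "frame" (400x640x3 uint8, red, green, blue), "depth" (400x640 float32, m along the optical axis (not along the pixel's ray), 0 where there is no reading), "fov_y" (degrees; the focal length in pixels is half the picture's height over the tangent of half this angle, whatever the lens; pixels are square), "cx", "cy" (the principal point, pixels), "world_to_cam" (4x4, takes a point from world to camera coordinates). Camera axes: x right, y down, z forward; pixel columns grow to the right and rows downward; lengths in m; the calibration is good to about 2 mm. A picture is of the moment at which its call begins.
- finish_job(): hands the job in; it is judged then, once.
Trained networks look in the newest picture that a camera, given by its name, has taken for a name from the list of things; names that differ only in an ending like _2 or _b are one class to them, and where a whole thing is asked for, a point or a joint stands for the part that bears it (a point fixed in the world has none). Each returns a list of dicts, best first, with "score" (0 to 1); they miss things now and then, are a little off and sometimes report something else, mostly with a low value. They report only what shows in the picture. A call takes as long as a camera call. They do not tell look-alikes from the thing itself.
- silhouettes(camera, thing): "pixels" (400x640 bool, what is visible of it) and "extent" ([left, top, width, height] in pixels, round what is visible of it).
The state is a dict: "t": time; "q": joint angles; "joint_vel": joint speeds; "effort": joint torques, N m; "eef_pos": TCP position; "eef_rot": TCP orientation; "force": force on the tool from outside, world axes, zero at the start; "torque": the same for the moment, N m; "opening": finger opening in m; "finger_force": force on a finger pad.
Only numpy, scipy, OpenCV 4.12 (cv2) and the standard library are available. Lean on these libraries where they do the work, as an engineer would, in place of code of your own. Each camera call takes 0.05 s, during which the arm holds its last target. There are 200 camera calls.

## Task

Take a moisture reading of the reddish wood block: lay it on the blue meter's bed and slide it lengthwise, flat and square, in under the sprung contact arm until it meets the stop, and let go of it. Then turn the small inner knob until its white pointer lines up with the yellow dot on the outer ring, without turning that ring, and at last press the green button fully down and release it. Leave the grey block, the tin and the jar where they are.

Things in the scene. Friction and masses are not known exactly. Their poses are not given: they have to be found in the camera images.
- red_block: Reddish wooden packing block, loose, 75 mm long (its own y axis), 45 mm wide (x axis), 22 mm thick, about 0.05 kg. Origin at the centre of its underside, z up.
- grey_block: Grey weathered wooden block, loose, 60 mm long (y) x 40 mm wide (x) x 20 mm thick; a bystander. Origin at the centre of its underside. The two blocks swap places from start to start.
- washer_jar: White jar with red lid, 60 mm diameter, 78 mm high, loose bystander. Origin at the centre of its underside.
- grease_tin: White tin with blue lid, 68 mm diameter, 56 mm high, loose bystander. Origin at the centre of its underside.
- meter: Bench moisture meter: fixed blue case, 170 (x) x 250 (y) x 35 mm high, flat top; position and heading vary. Origin at the centre of its underside; x away from the robot, y left. Right half of its top: test bed (thin dark mat, level with the top), contact arm at its far end. Left half: the concentric knobs and, nearer the robot, the green button.
- bed_home (a point): Point on the bed, 35 mm above the bench, where the centre of the red block's underside belongs: long axis along this frame's x (either way round), far end against the stop, a 56 mm wide, 13 mm high fence whose face is 37.5 mm ahead (+x). Axes as the meter's; the bed is open toward -x and the block slides in toward +x.
- contact_arm (a joint): Sprung steel contact arm, 22 mm wide, rad, 0 = down, grows as it lifts. Pivots on a yoke (39 mm high, 46 wide) 81 mm beyond bed_home and reaches to -x over stop and bed. At rest its roller's underside is 16 mm above the bed, 25 mm ahead (+x) of bed_home; then a nose slopes up toward -x, so a block pushed in along the bed lifts the arm by itself (to about 0.1 rad, push about 5 N).
- nose_tip (a point): Tip of the arm's upturned nose, on the bed's centre line; at rest about 9 mm behind (-x of) bed_home and 33 mm above the bed, its underside about 30 mm, so the 22 mm block passes under. A block lowered onto the bed clears it while its far end stays at -x of this point.
- knob_axis (a point): On the common vertical axis of the two knobs, 48 mm above the bench, at the height of the ring's top face. Axes as the meter's. The grey inner knob stands from here 25 mm higher and is 28 mm across; it is round and ribbed and can be pinched at any yaw.
- inner_knob (a joint): Grey inner knob, radians, anticlockwise from above positive; at 0 its white pointer line looks along the meter's -x (toward the robot). Stays where it is left (0.03 N m friction), stops at -2.4 and 2.4. Independent of the ring. It lines up with the dot when its value equals that of ring.
- ring (a joint): Black outer ring under the inner knob, 62 mm diameter, 13 mm high, with a yellow dot on its top face; must not be turned. Radians, anticlockwise from above positive; at 0 the dot looks along the meter's -x.
- knob_pointer (a point): On the white pointer line on top of the inner knob, 12 mm from the axis. Its frame turns with the knob; x points outward along the pointer.
- ring_dot (a point): The yellow dot on the ring's top face, 23.5 mm from the axis. Its frame turns with the ring; x points outward from the axis through the dot.
- read_button (a joint): Green push button, 24 mm diameter, metres pressed: 0 = up, 0.005 = fully down; springs back, about 4 N when fully down.
- read_button_top (a point): Centre of the green button's top face, which points up; 80 mm nearer the robot (meter's -x) than the knobs' axis.
Things that resemble listed ones, but are neither listed nor needed, are in the scene too. Leave any turquoise look-alike of the red_block alone.

How it is judged:
On the way, in this order (a step that is already met when the one before it is completed fails the run):
1. the red block lies home under the contact arm and is let go (x of red_block in the frame of bed_home between -0.009 and 0.005 m and y of red_block in the frame of bed_home between -0.011 and 0.011 m and z of red_block in the frame of bed_home between -0.005 and 0.005 m and angle between the y axis of red_block and the x axis of bed_home, either way round below 0.16 rad and angle between red_block's own z axis and vertical below 0.1 rad and value of joint contact_arm above 0.04 rad and contact force between red_block and contact_arm above 0.5 N and contact force between the fingers and red_block below 0.3 N), for 0.2 s.
2. the inner knob's pointer is lined up with the ring's yellow dot (angle between the x axis of knob_pointer and the x axis of ring_dot, either way round below 0.14 rad and x of knob_pointer in the frame of ring_dot above -0.02 m), for 0.2 s.
3. the green button is pressed fully down (value of joint read_button above 0.0038 m), for 0.05 s.
At the end, for the whole second after the job is handed in: The red block rests on the bed under the arm, within 9 mm of the stop, 11 mm of the centre line and 9 degrees of square, let go; the white pointer is within 8 degrees of the yellow dot; the green button was then pressed at least 3.8 of its 5 mm and is up again (all of step 2 and x of red_block in the frame of bed_home between -0.009 and 0.005 m and y of red_block in the frame of bed_home between -0.011 and 0.011 m and z of red_block in the frame of bed_home between -0.005 and 0.005 m and angle between the y axis of red_block and the x axis of bed_home, either way round below 0.16 rad and angle between red_block's own z axis and vertical below 0.1 rad and value of joint contact_arm above 0.04 rad and contact force between red_block and contact_arm above 0.5 N and value of joint read_button below 0.0015 m and linear speed of red_block below 0.01 m/s); the robot touches nothing.
It fails at once if the outer ring is turned (its dot moves over 3 mm, about 7 degrees) (distance of ring_dot from where it was at the start of the episode above 0.003 m).
It fails at once if the grey block, the jar or the tin is moved more than 25 mm (distance of any of grey_block, washer_jar, grease_tin from where it was at the start of the episode above 0.025 m).
It also fails if it takes over 72 s, if anything falls off the work surface, if the arm or the gripper's body presses on something with over 40 N, if the wrist force passes 120 N, or if a joint passes its speed limit or range.

## Working session

There is one attempt and no reset: what is moved stays moved. The work goes in short steps, Python scripts to look and compute and a tool call to move; the robot and the scene stay as the last step left them, time stands still between calls to the robot, and variables do not carry over. Pictures are saved under pics/ and viewed, at most 10 in all, crops included, and the job is handed in when it is done.

Besides the shell and the picture viewer there is one more tool, called after "Emit:" by a JSON object that holds its "fn" and its "kwargs", one argument or row to a line. drive_tool: Moves the arm, as the interface text tells. Shift numbers are shares of 200 mm and turn numbers shares of 90 degrees, none past 1 either way. Its arguments: {"type":"object","properties":{"rows":{"type":"array"}},"required":["rows"]}

```bash
mkdir -p pics
cat > h.py <<'E'
import numpy as np, cv2
from plant import get_state, snapshot, finish_job, silhouettes
def save(s,n,crop=None,k=1):
    f=s["frame"]
    if crop: x,y,w,h=crop; f=f[y:y+h,x:x+w]
    if k!=1: f=cv2.resize(f,None,fx=k,fy=k,interpolation=cv2.INTER_CUBIC)
    cv2.imwrite("pics/"+n+".png",np.ascontiguousarray(f[:,:,::-1]))
def F(s): return 200/np.tan(np.radians(s["fov_y"])/2)
def cloud(s):
    d=s["depth"]; v,u=np.mgrid[:400,:640]; f=F(s)
    P=np.stack([(u-s["cx"])/f*d,(v-s["cy"])/f*d,d,np.ones_like(d)],-1)
    W=P@np.linalg.inv(s["world_to_cam"]).T
    W=W[...,:3]; W[d==0]=np.nan
    return W
def atz(s,u,v,z):
    f=F(s); M=np.linalg.inv(s["world_to_cam"])
    r=M[:3,:3]@np.array([(u-s["cx"])/f,(v-s["cy"])/f,1]); o=M[:3,3]
    return o+r*(z-o[2])/r[2]
E
python3 - <<'E'
from h import *
s=snapshot("top"); save(s,"top1"); W=cloud(s)
for n in ["red_block","grey_block","washer_jar","grease_tin","meter","inner_knob","ring","read_button","contact_arm"]:
    for r in silhouettes("top",n)[:3]:
        p=W[r["pixels"]]; p=p[~np.isnan(p[:,0])]
        if len(p)==0: print(n,r["score"],r["extent"],"nodepth"); continue
        top=p[p[:,2]>np.percentile(p[:,2],90)-.006]
        c,sz,a=cv2.minAreaRect((top[:,:2]*1000).astype(np.float32))
        print(n,round(r["score"],2),r["extent"],"zmax",round(np.percentile(p[:,2],90),3),np.round(c,1),np.round(sz,1),round(a,1))
print(s["fov_y"],np.round(s["world_to_cam"],3).tolist()); print(get_state()["eef_rot"])
E
```

```text
red_block 0.92 [234.4, 191.4, 26.4, 39.7] zmax 0.025 [462.3 117.2] [46.  74.4] 68.3
red_block 0.24 [305.7, 211.0, 12.4, 6.8] zmax 0.059 [452.  -34.7] [18.8 19.4] 66.1
grey_block 0.58 [205.2, 157.9, 18.9, 29.2] zmax 0.023 [562.  208.8] [41.  59.8] 88.8
washer_jar 0.81 [426.1, 153.6, 34.5, 35.0] zmax 0.08 [ 554.8 -333.7] [57.6 58.7] 88.0
grease_tin 0.95 [424.8, 226.1, 33.4, 30.5] zmax 0.058 [ 388.6 -321.3] [65.2 66.4] 40.5
grease_tin 0.21 [428.0, 153.9, 34.6, 32.5] zmax 0.08 [ 554.4 -333.8] [55.1 57.5] 45.0
meter 0.78 [286.4, 149.5, 119.9, 81.4] zmax 0.051 [518.2 -99.7] [128.3 199.5] 15.9
read_button 0.65 [299.8, 169.9, 26.3, 27.6] zmax 0.051 [532.7 -31.3] [59.2 57.5] 0.6
read_button 0.43 [309.6, 209.8, 9.3, 10.6] zmax 0.058 [452.1 -34.6] [20.3 20.3] 1.1
47.211541041612016 [[0.005, -1.0, -0.005, -0.059], [-0.981, -0.004, -0.194, 0.483], [0.194, 0.006, -0.981, 0.997], [0.0, 0.0, 0.0, 1.0]]
[[ 9.51782109e-01  3.06774855e-01 -7.63661556e-05]
 [ 3.06774862e-01 -9.51782104e-01  1.01617618e-04]
 [-4.15102101e-05 -1.20145048e-04 -9.99999992e-01]]
```

View pics/top1.png

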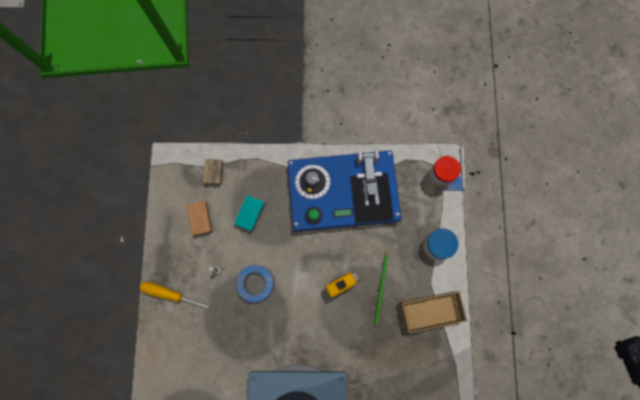

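The picture shows the blue meter at (343,190), with its knobs at (312,181), green button at (314,215) and contact arm at (369,180). The candidates for red_block are:
- the reddish block at (200,219)
- the turquoise look-alike at (249,212)
- the grey-brown block at (213,172)
- the cardboard box at (433,313)

I choose (200,219) and check it in a close crop.

Run:
```python
from h import *
s=snapshot("top"); W=cloud(s); f=s["frame"]
a=cv2.resize(f[150:245,180:270],None,fx=4,fy=4,interpolation=cv2.INTER_CUBIC)
b=cv2.resize(f[145:240,280:405],None,fx=4,fy=4,interpolation=cv2.INTER_CUBIC)
cv2.imwrite("pics/crop1.png",np.hstack([a[:,:300],b])[:,:,::-1])
def rect(m,zl,zh,n):
    m=m&(W[...,2]>zl)&(W[...,2]<zh); p=W[m]
    c,sz,an=cv2.minAreaRect((p[:,:2]*1000).astype(np.float32)); print(n,len(p),np.round(c,1),np.round(sz,1),round(an,2),"z",np.round(np.median(p[:,2]),4), "med",np.round(p.mean(0),4))
box=lambda u0,v0,u1,v1:np.pad(np.ones((v1-v0,u1-u0),bool),((v0,400-v1),(u0,640-u1)))
rect(box(182,195,218,242),.012,.05,"red"); rect(box(202,154,226,190),.012,.05,"grey")
hsv=cv2.cvtColor(f,cv2.COLOR_RGB2HSV)
blue=(hsv[...,0]>105)&(hsv[...,0]<125)&(hsv[...,1]>120)
rect(blue&box(280,145,405,240),.025,.045,"meter")
rect((hsv[...,2]<60)&box(345,170,400,228),.025,.045,"mat")
rect(box(350,145,390,215),.05,.12,"arm")
rect(box(295,160,332,202),.062,.12,"knob")
rect(box(295,160,332,202),.043,.055,"ring")
rect(box(300,200,330,228),.045,.07,"button")
print("desk edges",atz(s,150,145,0),atz(s,465,145,0))
```

```text
red 651 [449.9 235.1] [76.1 46.4] 14.26 z 0.0224 med [0.4489 0.2337 0.0222]
grey 434 [562.3 208.6] [40.7 60.2] 89.13 z 0.0203 med [0.5614 0.2077 0.0202]
meter 3915 [ 513.9 -102.2] [167.4 247.5] 5.84 z 0.0353 med [ 0.5114 -0.0909  0.0352]
mat 1281 [ 494.4 -167. ] [108.7  85.3] 5.54 z 0.0358 med [ 0.4864 -0.1676  0.0358]
arm 486 [ 548.7 -163.6] [100.8  51.2] 7.63 z 0.0656 med [ 0.5553 -0.161   0.0657]
knob 133 [532.6 -30.8] [27.3 26.8] 17.65 z 0.0734 med [ 0.5321 -0.0311  0.0731]
ring 393 [533.2 -30.9] [59.5 59.9] 43.5 z 0.0489 med [ 0.5309 -0.0311  0.049 ]
button 220 [453.9 -33.6] [37.6 38.4] 46.82 z 0.0491 med [ 0.4528 -0.0339  0.051 ]
desk edges [0.63222302 0.36929162 0.        ] [ 0.63471661 -0.40129848  0.        ]
```

View pics/crop1.png

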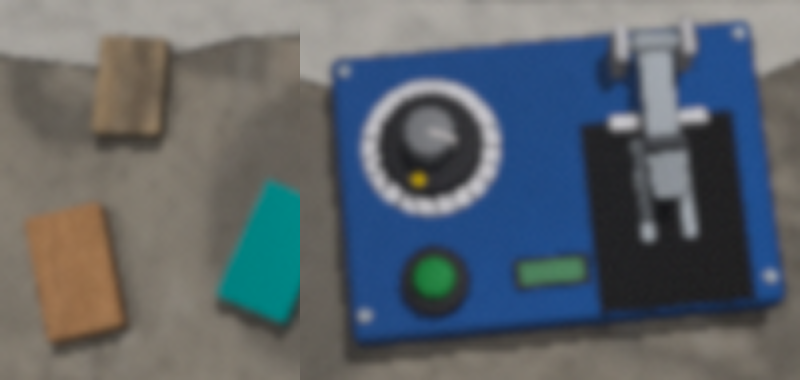

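The crop confirms it: the reddish block is at crop (75,270), the turquoise one at (265,250) and the grey one at (130,90). The yellow dot is at crop (418,180) and the pointer looks right and slightly down. I move over the meter for a wrist view on the way.

Emit:
{"fn": "drive_tool", "kwargs": {
  "rows": [
    {"hand":-1,"linear":[0.1,0.15,0.08],"roll":0},
    {"hand":-1,"linear":[0.2,0.3,0.16],"roll":0},
    {"hand":-1,"linear":[0.3,0.45,0.24],"roll":0},
    {"hand":-1,"linear":[0.4,0.6,0.3],"roll":0},
    {"hand":-1,"linear":[0.48,0.75,0.36],"roll":0},
    {"hand":-1,"linear":[0.55,0.88,0.4],"roll":-0.02},
    {"hand":-1,"linear":[0.62,1,0.44],"roll":-0.04},
    {"hand":-1,"linear":[0.65,1,0.45],"roll":-0.04}
  ]
}}

```text
t: 1.55
eef_pos: [0.3308, -0.4174, 0.3296]
eef_rot: [[0.968, 0.249, 0.001], [0.249, -0.968, -0.001], [0.001, 0.001, -1.0]]
force: [0.3, -0.8, 0.2]
opening: 0.0881
finger_force: 0.0
```

Emit:
{"fn": "drive_tool", "kwargs": {
  "rows": [
    {"hand":-1,"linear":[0.08,0.2,0],"roll":0},
    {"hand":-1,"linear":[0.16,0.4,0],"roll":0},
    {"hand":-1,"linear":[0.24,0.6,0],"roll":0},
    {"hand":-1,"linear":[0.3,0.8,0],"roll":0},
    {"hand":-1,"linear":[0.35,1,0],"roll":0},
    {"hand":-1,"linear":[0.4,1,0],"roll":0},
    {"hand":-1,"linear":[0.4,1,0],"roll":0},
    {"hand":-1,"linear":[0.4,1,0],"roll":0}
  ]
}}

```text
t: 2.55
eef_pos: [0.4089, -0.2203, 0.3285]
eef_rot: [[0.97, 0.244, -0.001], [0.244, -0.97, -0.0], [-0.001, -0.0, -1.0]]
force: [-1.1, -0.2, -0.6]
opening: 0.0886
finger_force: 0.0
```

Emit:
{"fn": "drive_tool", "kwargs": {
  "rows": [
    {"hand":-1,"linear":[0,0.2,0],"roll":0},
    {"hand":-1,"linear":[0,0.4,0],"roll":0},
    {"hand":-1,"linear":[0,0.55,0],"roll":0},
    {"hand":-1,"linear":[0,0.65,0],"roll":0},
    {"hand":-1,"linear":[0,0.65,0],"roll":0},
    {"hand":-1,"linear":[0,0.65,0],"roll":0},
    {"hand":-1,"linear":[0,0.65,0],"roll":0},
    {"hand":-1,"linear":[0,0.65,0],"roll":0}
  ]
}}

```text
t: 3.55
eef_pos: [0.4094, -0.0894, 0.3287]
eef_rot: [[0.969, 0.245, -0.0], [0.245, -0.969, -0.0], [-0.0, -0.0, -1.0]]
force: [0.4, 0.2, 0.9]
opening: 0.0883
finger_force: 0.0
```

Run:
```python
from h import *
s=snapshot("wrist"); save(s,"w1"); print(np.round(np.linalg.inv(s["world_to_cam"]),3).tolist(),s["fov_y"])
st=get_state(); print(st["t"],st["eef_pos"],st["eef_rot"][:,1])
```

```text
[[0.245, -0.921, -0.304, 0.488], [-0.969, -0.233, -0.077, -0.071], [0.0, 0.313, -0.95, 0.474], [0.0, 0.0, 0.0, 1.0]] 59.2669682470959
3.6 [ 0.40938887 -0.0891653   0.32866603] [ 2.45570503e-01 -9.69378732e-01 -3.60102824e-05]
```

View pics/w1.png

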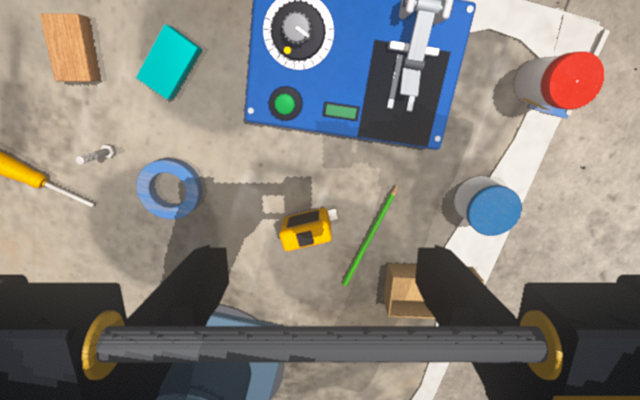

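The wrist view shows the meter well: knob at (297,30), yellow dot at (287,50), button at (285,103), stop and arm at (415,50), red block at (70,48). I measure everything from it.

```bash
cat > m.py <<'E'
from h import *
s=snapshot("wrist"); W=cloud(s); f=s["frame"]; hsv=cv2.cvtColor(f,cv2.COLOR_RGB2HSV)
H,S,V=hsv[...,0].astype(int),hsv[...,1].astype(int),hsv[...,2].astype(int)
X,Y,Z=W[...,0],W[...,1],W[...,2]
near=lambda x,y,r:np.hypot(X-x,Y-y)<r
def rect(m,n):
    p=W[m]; c,sz,an=cv2.minAreaRect((p[:,:2]*1000).astype(np.float32)); print(n,len(p),np.round(c,1),np.round(sz,1),round(an,2),"mean",np.round(p.mean(0)*1000,1))
E
python3 - <<'E'
from m import *
rect(near(.45,.235,.06)&(Z>.015)&(Z<.03),"red")
rect((H>105)&(H<125)&(S>120)&(Z>.03)&(Z<.04)&near(.5139,-.1022,.17),"meter")
M=(Z>.03)&(Z<.04)&(V<70)&(S<120)&near(.494,-.167,.09); rect(M,"mat")
A=near(.54,-.163,.11)
rect(A&(Z>.043)&(Z<.051)&(V>150)&near(.53,-.163,.035),"stop")
rect(A&(Z>.053)&(Z<.12),"arm")
B=near(.53,-.031,.05)
rect(B&(Z>.07)&(Z<.08),"knobtop"); rect(B&(Z>.045)&(Z<.052)&(V<90),"ring")
G=(H>45)&(H<85)&(S>90)&near(.453,-.034,.03)&(Z>.03); rect(G,"button")
D=(H>18)&(H<35)&(S>150)&B; rect(D,"dot")
Pm=near(.5326,-.0309,.0145)&(Z>.068)&(S<40); 
v=V[Pm]; print(np.percentile(v,[5,50,80,95])); rect(Pm&(V>np.percentile(v,85)),"ptr")
save(s,"w2",(255,0,80,80),7)
E
```

```text
red 2718 [449.7 234.1] [74.  46.5] 14.22 mean [450.9 232.7  21.2]
meter 14061 [ 514.5 -103.7] [167.5 247.8] 5.9 mean [512.  -97.5  34.6]
mat 5099 [ 494.6 -165.2] [109.7  94.4] 5.76 mean [ 489.5 -168.1   35. ]
stop 249 [ 547.4 -162.3] [ 8.2 55.3] 5.79 mean [ 547.  -160.9   47.4]
arm 2254 [ 546.8 -169.8] [95.3 50.7] 15.97 mean [ 554.3 -161.8   65.6]
knobtop 620 [532.6 -31.1] [27.4 28.1] 18.8 mean [532.8 -31.6  73.1]
ring 1566 [532.  -32.1] [57.8 58. ] 86.55 mean [532.1 -32.9  48.3]
button 363 [452.3 -34.6] [23.8 24.5] 76.36 mean [452.9 -35.   54.5]
dot 47 [510.5 -24.7] [7.3 6.8] 12.41 mean [510.5 -25.   48.9]
[120.  186.  199.  246.9]
ptr 95 [534.2 -39.5] [14.3 13.2] 65.95 mean [532.6 -38.5  73.5]
```

View pics/w2.png

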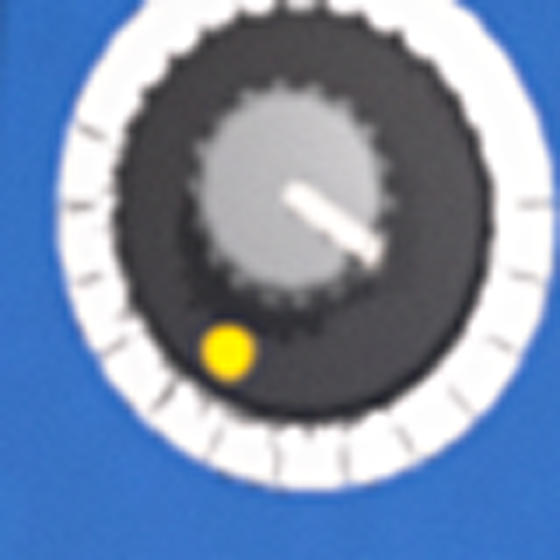

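Emit:
{"fn": "drive_tool", "kwargs": {
  "rows": [
    {"hand":-1,"linear":[0.03,0.25,0],"roll":0},
    {"hand":-1,"linear":[0.06,0.5,0],"roll":0},
    {"hand":-1,"linear":[0.09,0.75,0],"roll":0},
    {"hand":-1,"linear":[0.13,1,-0.1],"roll":0},
    {"hand":-1,"linear":[0.13,1,-0.3],"roll":0},
    {"hand":-1,"linear":[0.13,1,-0.45],"roll":0},
    {"hand":-1,"linear":[0.13,1,-0.5],"roll":0},
    {"hand":-1,"linear":[0.13,1,-0.5],"roll":0}
  ]
}}

```text
t: 4.65
eef_pos: [0.4355, 0.1112, 0.2288]
eef_rot: [[0.969, 0.246, -0.0], [0.246, -0.969, 0.0], [-0.0, -0.0, -1.0]]
force: [0.8, -0.1, 1.1]
opening: 0.0883
finger_force: 0.0
```

Emit:
{"fn": "drive_tool", "kwargs": {
  "rows": [
    {"hand":-1,"linear":[0,0.2,0],"roll":0},
    {"hand":-1,"linear":[0,0.4,-0.1],"roll":0},
    {"hand":-1,"linear":[0,0.55,-0.3],"roll":0},
    {"hand":-1,"linear":[0,0.6,-0.5],"roll":0},
    {"hand":-1,"linear":[0,0.6,-0.65],"roll":0},
    {"hand":-1,"linear":[0,0.6,-0.75],"roll":0},
    {"hand":-1,"linear":[0,0.6,-0.75],"roll":0},
    {"hand":-1,"linear":[0,0.6,-0.75],"roll":0}
  ]
}}

```text
t: 5.65
eef_pos: [0.4367, 0.2319, 0.0802]
eef_rot: [[0.969, 0.246, 0.002], [0.246, -0.969, 0.001], [0.002, -0.0, -1.0]]
force: [0.2, -0.3, 0.6]
opening: 0.088
finger_force: 0.0
```

Run:
```python
from h import *
st=get_state(); print(st["t"],st["eef_pos"],st["eef_rot"][:,1],st["opening"])
s=snapshot("wrist"); W=cloud(s); save(s,"w3")
p=W[(np.hypot(W[...,0]-.45,W[...,1]-.235)<.055)&(W[...,2]>.015)&(W[...,2]<.027)]
print(len(p),cv2.minAreaRect((p[:,:2]*1000).astype(np.float32)))
```

```text
5.65 [0.43665352 0.23185457 0.08015646] [ 2.45930592e-01 -9.69287337e-01 -4.49653004e-04] 0.08800495223281578
8510 ((449.3531188964844, 234.6207275390625), (74.6169662475586, 45.2127571105957), 14.213393211364746)
```

Emit:
{"fn": "drive_tool", "kwargs": {
  "rows": [
    {"hand":-1,"linear":[0,0,-0.15],"roll":0},
    {"hand":-1,"linear":[0,0,-0.28],"roll":0},
    {"hand":-1,"linear":[0,0,-0.35],"roll":0},
    {"hand":-1,"linear":[0,0,-0.38],"roll":0},
    {"hand":-1,"linear":[0,0,-0.38],"roll":0},
    {"hand":1,"linear":[0,0,-0.38],"roll":0},
    {"hand":1,"linear":[0,0,-0.38],"roll":0},
    {"hand":1,"linear":[0,0,-0.38],"roll":0}
  ]
}}

```text
t: 6.7
eef_pos: [0.4356, 0.2314, 0.003]
eef_rot: [[0.969, 0.246, 0.0], [0.246, -0.969, 0.0], [0.0, -0.0, -1.0]]
force: [0.2, 0.3, -0.1]
opening: 0.0604
finger_force: 0.0
```

Emit:
{"fn": "drive_tool", "kwargs": {
  "rows": [
    {"hand":1,"linear":[0,0,0],"roll":0},
    {"hand":1,"linear":[0,0,0],"roll":0},
    {"hand":1,"linear":[0,0,0],"roll":0},
    {"hand":1,"linear":[0,0,0.1],"roll":0},
    {"hand":1,"linear":[0,0,0.25],"roll":0},
    {"hand":1,"linear":[0,0,0.45],"roll":0},
    {"hand":1,"linear":[0,0,0.6],"roll":0},
    {"hand":1,"linear":[0,0,0.6],"roll":0}
  ]
}}

```text
t: 7.7
eef_pos: [0.4367, 0.232, 0.1245]
eef_rot: [[0.969, 0.246, 0.004], [0.246, -0.969, 0.002], [0.004, -0.001, -1.0]]
force: [0.6, -0.7, 0.1]
opening: 0.0449
finger_force: 30.0
```

Run:
```python
from h import *
s=snapshot("wrist"); W=cloud(s); save(s,"w4")
st=get_state(); e=st["eef_pos"];print(st["t"],e,st["eef_rot"][:,1],st["opening"])
f=s["frame"];hsv=cv2.cvtColor(f,cv2.COLOR_RGB2HSV)
m=(np.hypot(W[...,0]-e[0],W[...,1]-e[1])<.06)&(hsv[...,0]<16)&(hsv[...,1]>80)&(W[...,2]>.05)
p=W[m];zt=np.percentile(p[:,2],60);p=p[abs(p[:,2]-zt)<.006]
print(zt,cv2.minAreaRect((p[:,:2]*1000).astype(np.float32)),p.mean(0))
A=np.c_[p[:,:2],np.ones(len(p))];print("slope",np.linalg.lstsq(A,p[:,2],rcond=None)[0])
```

```text
7.75 [0.43582339 0.23133858 0.12306344] [ 2.46088001e-01 -9.69247485e-01 -9.18378131e-05] 0.04465003693633763
0.14339396874159752 ((451.65582275390625, 235.80140686035156), (72.69951629638672, 56.39176940917969), 14.331514358520508) [0.44913676 0.23404764 0.14319817]
slope [-0.00628503 -0.00132632  0.14633143]
```

View pics/w4.png

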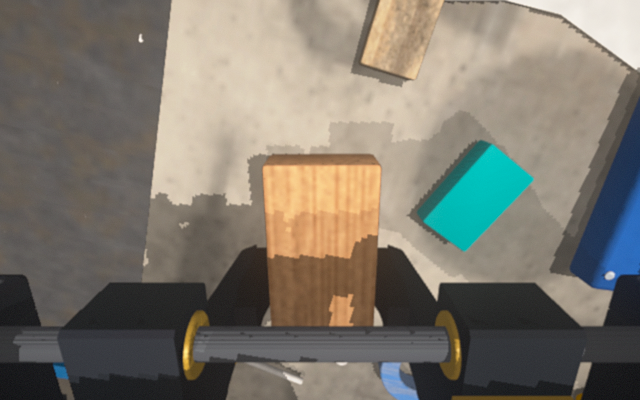

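The block is held flat and square at (322,240). I carry it to the bed entrance.

Emit:
{"fn": "drive_tool", "kwargs": {
  "rows": [
    {"hand":1,"linear":[0,-0.12,0],"roll":0},
    {"hand":1,"linear":[0,-0.28,0],"roll":-0.02},
    {"hand":1,"linear":[0,-0.45,0],"roll":-0.04},
    {"hand":1,"linear":[0,-0.65,0],"roll":-0.06},
    {"hand":1,"linear":[0,-0.85,0],"roll":-0.08},
    {"hand":1,"linear":[0,-1,0],"roll":-0.093},
    {"hand":1,"linear":[0,-1,0],"roll":-0.093},
    {"hand":1,"linear":[0,-1,0],"roll":-0.093}
  ]
}}

```text
t: 8.75
eef_pos: [0.4349, 0.0322, 0.122]
eef_rot: [[0.995, 0.104, -0.001], [0.104, -0.995, 0.001], [-0.001, -0.001, -1.0]]
force: [-0.3, 0.2, -0.2]
opening: 0.0445
finger_force: 30.0
```

Emit:
{"fn": "drive_tool", "kwargs": {
  "rows": [
    {"hand":1,"linear":[-0.01,-0.12,0],"roll":0},
    {"hand":1,"linear":[-0.02,-0.28,0],"roll":0},
    {"hand":1,"linear":[-0.04,-0.45,0],"roll":0},
    {"hand":1,"linear":[-0.04,-0.65,0],"roll":0},
    {"hand":1,"linear":[-0.04,-0.85,0],"roll":0},
    {"hand":1,"linear":[-0.04,-1,0],"roll":0},
    {"hand":1,"linear":[-0.04,-1,0],"roll":0},
    {"hand":1,"linear":[-0.04,-1,0],"roll":0}
  ]
}}

```text
t: 9.75
eef_pos: [0.4277, -0.1667, 0.1224]
eef_rot: [[0.994, 0.105, -0.0], [0.105, -0.994, 0.001], [-0.0, -0.001, -1.0]]
force: [-1.1, 0.9, -0.7]
opening: 0.0448
finger_force: 30.0
```

Run:
```python
from m import *
st=get_state(); e=st["eef_pos"];y=st["eef_rot"][:,1];print(st["t"],e,np.degrees(np.arctan2(y[1],y[0]))+90,st["opening"])
rect((H<16)&(S>80)&(Z>.13)&(Z<.16)&near(.443,-.168,.07),"red")
rect(near(.54,-.163,.05)&(Z>.043)&(Z<.051)&(V>150),"stop")
rect((Z>.053)&(Z<.11)&near(.56,-.16,.09)&(abs(Y+.16)<.045),"arm")
rect((H>105)&(H<125)&(S>120)&(Z>.03)&(Z<.04)&near(.5139,-.1022,.17),"meter")
save(s,"w5")
```

```text
9.8 [ 0.42768614 -0.16663686  0.1225563 ] 6.06352942788503 0.04486158992631737
red 17159 [ 443.6 -166.2] [72.4 60.6] 5.81 mean [ 444.6 -166.6  141.1]
stop 975 [ 547.3 -162.7] [ 8.1 56. ] 5.87 mean [ 547.  -162.2   47.6]
arm 3779 [ 522.8 -165.2] [51.6 21.9] 5.96 mean [ 523.5 -165.1   62.4]
meter 31277 [ 489.7 -106.8] [117.1 248.3] 6.05 mean [489.6 -86.3  34.6]
```

View pics/w5.png

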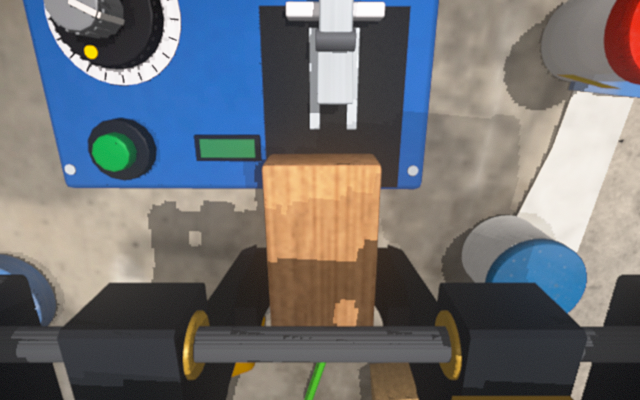

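The held block is at (322,230), square to the bed and about 8 mm left of the centre line. I correct that and lower it.

Emit:
{"fn": "drive_tool", "kwargs": {
  "rows": [
    {"hand":1,"linear":[0,-0.02,-0.08],"roll":0},
    {"hand":1,"linear":[0,-0.04,-0.18],"roll":0},
    {"hand":1,"linear":[0,-0.04,-0.28],"roll":0},
    {"hand":1,"linear":[0,-0.04,-0.35],"roll":0},
    {"hand":1,"linear":[0,-0.04,-0.4],"roll":0},
    {"hand":1,"linear":[0,-0.04,-0.42],"roll":0},
    {"hand":1,"linear":[0,-0.04,-0.42],"roll":0},
    {"hand":1,"linear":[0,-0.04,-0.42],"roll":0}
  ]
}}

```text
t: 10.8
eef_pos: [0.4278, -0.1768, 0.0391]
eef_rot: [[0.995, 0.103, 0.001], [0.103, -0.995, -0.0], [0.001, 0.0, -1.0]]
force: [1.0, 0.5, -0.4]
opening: 0.045
finger_force: 30.0
```

Emit:
{"fn": "drive_tool", "kwargs": {
  "rows": [
    {"hand":1,"linear":[0.03,0.003,0],"roll":0},
    {"hand":1,"linear":[0.07,0.007,0],"roll":0},
    {"hand":1,"linear":[0.11,0.011,0],"roll":0},
    {"hand":1,"linear":[0.16,0.016,0],"roll":0},
    {"hand":1,"linear":[0.21,0.021,0],"roll":0},
    {"hand":1,"linear":[0.26,0.026,0],"roll":0},
    {"hand":1,"linear":[0.29,0.03,0],"roll":0},
    {"hand":1,"linear":[0.29,0.03,0],"roll":0}
  ]
}}

```text
t: 11.8
eef_pos: [0.486, -0.1704, 0.0385]
eef_rot: [[0.995, 0.103, 0.001], [0.103, -0.995, 0.0], [0.001, -0.0, -1.0]]
force: [-0.3, 0.2, -4.0]
opening: 0.0449
finger_force: 30.0
```

Run:
```python
from m import *
st=get_state(); e=st["eef_pos"];y=st["eef_rot"][:,1];print(st["t"],e,np.degrees(np.arctan2(y[1],y[0]))+90,st["opening"],st["force"])
R=(H<16)&(S>80)&(Z>.05)&(Z<.066)&near(.5,-.168,.06)
rect(R,"red"); rect(near(.54,-.163,.05)&(Z>.043)&(Z<.051)&(V>150),"stop")
save(s,"w6")
```

```text
11.85 [ 0.48602217 -0.17038956  0.03859712] 5.916350745509675 0.04501467114177989 [ 1.68672288  0.0489943  -3.48654023]
red 11021 [ 501.9 -170.3] [72.5 46.2] 6.14 mean [ 500.2 -171.9   57.1]
stop 1753 [ 547.3 -162.8] [ 7.8 55.5] 5.74 mean [ 547.3 -163.2   47.6]
```

View pics/w6.png

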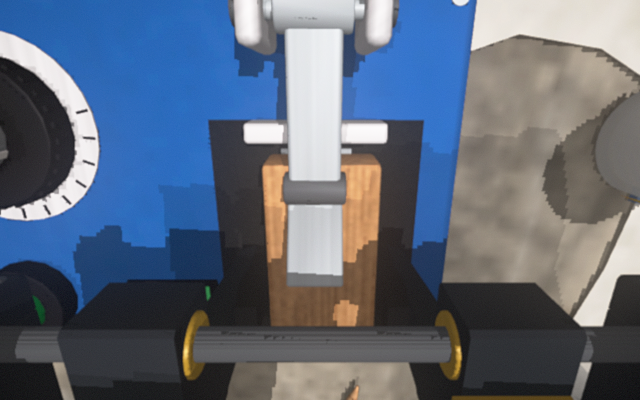

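The block is under the roller, with about 6 mm of gap left to the stop (block front at row 158, stop at row 142). I push the rest.

Emit:
{"fn": "drive_tool", "kwargs": {
  "rows": [
    {"hand":1,"linear":[0.01,0.004,0],"roll":0},
    {"hand":1,"linear":[0.02,0.008,0],"roll":0},
    {"hand":1,"linear":[0.03,0.011,0],"roll":0},
    {"hand":1,"linear":[0.035,0.011,0],"roll":0},
    {"hand":1,"linear":[0.035,0.011,0],"roll":0},
    {"hand":1,"linear":[0.035,0.011,0],"roll":0},
    {"hand":1,"linear":[0.035,0.011,0],"roll":0},
    {"hand":1,"linear":[0.035,0.011,0],"roll":0}
  ]
}}

```text
t: 12.85
eef_pos: [0.4917, -0.1683, 0.0386]
eef_rot: [[0.995, 0.103, -0.001], [0.103, -0.995, 0.0], [-0.001, -0.0, -1.0]]
force: [-5.1, 1.4, -1.2]
opening: 0.0447
finger_force: 30.0
```

Run:
```python
from m import *
st=get_state(); e=st["eef_pos"];y=st["eef_rot"][:,1];print(st["t"],e,np.degrees(np.arctan2(y[1],y[0]))+90,st["opening"],st["force"])
R=(H<16)&(S>80)&(Z>.053)&(Z<.064)&near(.51,-.168,.06)
p=W[R]; u=np.array([np.cos(np.radians(5.85)),np.sin(np.radians(5.85))]); a=(p[:,:2]-[.506,-.167])@u; b=(p[:,:2]-[.506,-.167])@[-u[1],u[0]]
print(np.percentile(a,[.5,99.5])*1000,np.percentile(b[a>.02],[1,99])*1000,np.median(p[:,2]))
```

```text
12.9 [ 0.49171034 -0.16834998  0.03857977] 5.894679967369925 0.04485462608478833 [-5.40583628 -0.10508331 -1.43576825]
[-33.80775871  37.3064484 ] [-22.91809539  21.1242523 ] 0.05728834522113352
```

It has met the stop with about 5 N. I release and lift.

Emit:
{"fn": "drive_tool", "kwargs": {
  "rows": [
    {"hand":-1,"linear":[0,0,0],"roll":0},
    {"hand":-1,"linear":[0,0,0],"roll":0},
    {"hand":-1,"linear":[0,0,0],"roll":0},
    {"hand":-1,"linear":[0,0,0.05],"roll":0},
    {"hand":-1,"linear":[0,0,0.15],"roll":0},
    {"hand":-1,"linear":[0,0,0.35],"roll":0},
    {"hand":-1,"linear":[0,0,0.55],"roll":0},
    {"hand":-1,"linear":[0,0,0.6],"roll":0}
  ]
}}

```text
t: 13.9
eef_pos: [0.4941, -0.1689, 0.1617]
eef_rot: [[0.995, 0.103, 0.005], [0.103, -0.995, -0.002], [0.005, 0.002, -1.0]]
force: [0.5, 0.5, 0.8]
opening: 0.088
finger_force: 0.0
```

Emit:
{"fn": "drive_tool", "kwargs": {
  "rows": [
    {"hand":-1,"linear":[-0.1,0.05,0.1],"roll":0},
    {"hand":-1,"linear":[-0.2,0.15,0.2],"roll":0},
    {"hand":-1,"linear":[-0.3,0.25,0.25],"roll":0},
    {"hand":-1,"linear":[-0.35,0.35,0.25],"roll":0},
    {"hand":-1,"linear":[-0.35,0.45,0.25],"roll":0},
    {"hand":-1,"linear":[-0.35,0.45,0.25],"roll":0},
    {"hand":-1,"linear":[-0.35,0.45,0.25],"roll":0},
    {"hand":-1,"linear":[-0.35,0.45,0.25],"roll":0}
  ]
}}

```text
t: 14.9
eef_pos: [0.4224, -0.0792, 0.2084]
eef_rot: [[0.995, 0.102, -0.0], [0.102, -0.995, 0.0], [-0.0, -0.0, -1.0]]
force: [-0.1, -0.0, -0.1]
opening: 0.0879
finger_force: 0.0
```

Run:
```python
from m import *
st=get_state(); e=st["eef_pos"];y=st["eef_rot"][:,1];print(st["t"],e,np.degrees(np.arctan2(y[1],y[0]))+90,st["q"])
R=(H<16)&(S>80)&(Z>.05)&(Z<.066)&near(.506,-.168,.055); rect(R,"red")
rect(near(.54,-.163,.05)&(Z>.043)&(Z<.051)&(V>150),"stop")
B=near(.5326,-.031,.05)
rect(B&(Z>.07)&(Z<.08),"knobtop"); rect(B&(Z>.045)&(Z<.052)&(V<90),"ring")
rect((H>45)&(H<85)&(S>90)&near(.453,-.034,.03)&(Z>.03),"button")
rect((H>18)&(H<35)&(S>150)&B,"dot")
k=W[B&(Z>.07)&(Z<.08)]; c=cv2.minEnclosingCircle((k[:,:2]*1000).astype(np.float32)); print(c)
cx,cy=np.array(c[0])/1000
Pm=near(cx,cy,.0135)&(Z>.07)&(S<50); rr=Pm&(V>215); rect(rr,"ptr"); print(np.percentile(V[Pm],[10,50,80,90,95]))
p=W[rr&~near(cx,cy,.004)]; d=p[:,:2].mean(0)-[cx,cy]; print("ptr ang",np.degrees(np.arctan2(d[1],d[0])))
save(s,"w7")
```

```text
14.95 [ 0.42240867 -0.0790902   0.20848772] 5.827550798570826 [ 0.57040591  0.25118359 -0.55472654  2.09503524  0.17661169  0.83995885
 -1.55785144]
red 3255 [ 505.9 -167.7] [73.9 45.5] 6.07 mean [ 499.5 -165.9   56.4]
stop 437 [ 547.1 -162.6] [ 7.6 56. ] 5.88 mean [ 546.7 -158.5   47.6]
knobtop 1236 [532.8 -31.7] [27.8 27.3] 44.19 mean [532.8 -31.9  73. ]
ring 2955 [530.6 -32.1] [55.8 58.8] 6.05 mean [531.8 -33.7  48.4]
button 642 [451.8 -34.3] [23.4 25.5] 50.89 mean [453.2 -35.2  54.6]
dot 88 [510.2 -24.6] [7.7 7.6] 5.52 mean [510.2 -24.9  48.9]
((532.677490234375, -31.771045684814453), 14.917941093444824)
ptr 108 [530.5 -37.6] [14.2  3.9] 67.77 mean [530.5 -37.9  73.7]
[165.   185.   199.   207.   251.55]
ptr ang -110.21977086424207
```

View pics/w7.png

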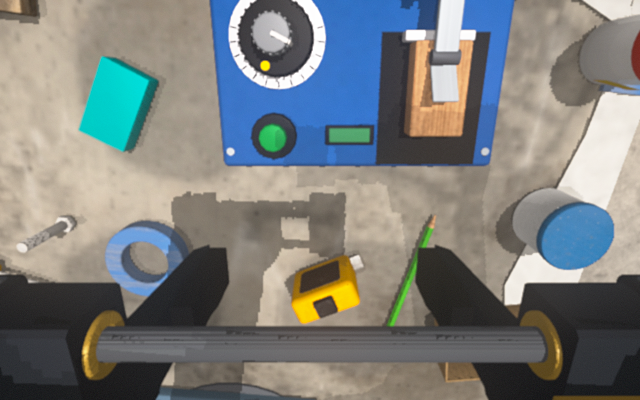

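The block is home at (435,85). Pointer is at −112° and the dot at 162.8°, so the knob must turn about −85°. I move over the knob and pre-rotate the other way.

Emit:
{"fn": "drive_tool", "kwargs": {
  "rows": [
    {"hand":-1,"linear":[0.08,0.04,0],"roll":0.1},
    {"hand":-1,"linear":[0.2,0.08,0],"roll":0.2},
    {"hand":-1,"linear":[0.32,0.14,0],"roll":0.31},
    {"hand":-1,"linear":[0.45,0.19,0],"roll":0.42},
    {"hand":-1,"linear":[0.53,0.23,0],"roll":0.53},
    {"hand":-1,"linear":[0.551,0.237,0],"roll":0.64},
    {"hand":-1,"linear":[0.551,0.237,0],"roll":0.75},
    {"hand":-1,"linear":[0.551,0.237,0],"roll":0.8}
  ]
}}

```text
t: 15.95
eef_pos: [0.5327, -0.0317, 0.2083]
eef_rot: [[0.207, 0.978, -0.001], [0.978, -0.207, 0.0], [0.0, -0.001, -1.0]]
force: [-0.2, 0.8, -0.6]
opening: 0.0879
finger_force: 0.0
```

Emit:
{"fn": "drive_tool", "kwargs": {
  "rows": [
    {"hand":-1,"linear":[0,0,-0.1],"roll":0.1},
    {"hand":-1,"linear":[0,0,-0.25],"roll":0.1},
    {"hand":-1,"linear":[0,0,-0.4],"roll":0.1},
    {"hand":-1,"linear":[0,0,-0.52],"roll":0.1},
    {"hand":-1,"linear":[0,0,-0.55],"roll":0.1},
    {"hand":-1,"linear":[0,0,-0.55],"roll":0.1},
    {"hand":-1,"linear":[0,0,-0.55],"roll":0.1},
    {"hand":-1,"linear":[0,0,-0.55],"roll":0.1}
  ]
}}

```text
t: 16.95
eef_pos: [0.5332, -0.0311, 0.0995]
eef_rot: [[0.054, 0.999, 0.001], [0.999, -0.054, -0.0], [-0.0, 0.001, -1.0]]
force: [-0.7, -0.8, 0.1]
opening: 0.0883
finger_force: 0.0
```

Run:
```python
from m import *
st=get_state(); e=st["eef_pos"];y=st["eef_rot"][:,1];print(st["t"],e,np.degrees(np.arctan2(y[1],y[0]))+90,st["q"][6],st["opening"])
B=near(.5326,-.031,.05)
k=B&(Z>.07)&(Z<.08)&near(.5326,-.0317,.018)
if k.sum(): rect(k,"knobtop")
save(s,"w8")
```

```text
17.0 [ 0.53304002 -0.03115206  0.09937825] 86.88690364711233 -0.5832446425399865 0.0883583674768798
knobtop 1938 [532.3 -31. ] [28.6 27.8] 8.74 mean [532.4 -30.3  73. ]
```

View pics/w8.png

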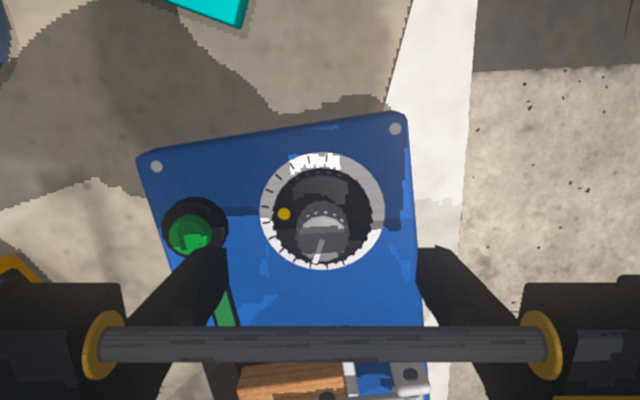

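The knob is centred under the tool (pixel 320,232) and the fingers straddle it along x. I part-close, descend to about 4 mm above the ring and pinch.

Emit:
{"fn": "drive_tool", "kwargs": {
  "rows": [
    {"hand":0,"linear":[0,0,0],"roll":0},
    {"hand":0,"linear":[0,0,0],"roll":0},
    {"hand":0,"linear":[0,0,-0.08],"roll":0},
    {"hand":0,"linear":[0,0,-0.16],"roll":0},
    {"hand":0,"linear":[0,0,-0.21],"roll":0},
    {"hand":0,"linear":[0,0,-0.232],"roll":0},
    {"hand":0,"linear":[0,0,-0.232],"roll":0},
    {"hand":0,"linear":[0,0,-0.232],"roll":0}
  ]
}}

```text
t: 18.0
eef_pos: [0.5329, -0.031, 0.0526]
eef_rot: [[0.054, 0.999, 0.001], [0.999, -0.054, -0.0], [0.0, 0.001, -1.0]]
force: [0.2, -0.2, -0.1]
opening: 0.0441
finger_force: 0.0
```

Emit:
{"fn": "drive_tool", "kwargs": {
  "rows": [
    {"hand":1,"linear":[0,0,0],"roll":0},
    {"hand":1,"linear":[0,0,0],"roll":0},
    {"hand":1,"linear":[0,0,0],"roll":0},
    {"hand":1,"linear":[0,0,0],"roll":0},
    {"hand":1,"linear":[0,0,0],"roll":0},
    {"hand":1,"linear":[0,0,0],"roll":0},
    {"hand":1,"linear":[0,0,0],"roll":0},
    {"hand":1,"linear":[0,0,0],"roll":0}
  ]
}}

```text
t: 19.0
eef_pos: [0.5334, -0.0311, 0.0526]
eef_rot: [[0.054, 0.999, 0.001], [0.999, -0.054, 0.0], [0.0, 0.001, -1.0]]
force: [4.2, -1.5, 2.1]
opening: 0.0278
finger_force: 30.0
```

Emit:
{"fn": "drive_tool", "kwargs": {
  "rows": [
    {"hand":1,"linear":[0,0,0],"roll":-0.06},
    {"hand":1,"linear":[0,0,0],"roll":-0.13},
    {"hand":1,"linear":[0,0,0],"roll":-0.2},
    {"hand":1,"linear":[0,0,0],"roll":-0.27},
    {"hand":1,"linear":[0,0,0],"roll":-0.34},
    {"hand":1,"linear":[0,0,0],"roll":-0.41},
    {"hand":1,"linear":[0,0,0],"roll":-0.47},
    {"hand":1,"linear":[0,0,0],"roll":-0.47}
  ]
}}

```text
t: 20.0
eef_pos: [0.5327, -0.0309, 0.0526]
eef_rot: [[0.711, 0.703, 0.0], [0.703, -0.711, -0.0], [0.0, 0.0, -1.0]]
force: [1.7, -0.7, 6.1]
opening: 0.0277
finger_force: 30.0
```

Emit:
{"fn": "drive_tool", "kwargs": {
  "rows": [
    {"hand":1,"linear":[0,0,0],"roll":-0.06},
    {"hand":1,"linear":[0,0,0],"roll":-0.13},
    {"hand":1,"linear":[0,0,0],"roll":-0.2},
    {"hand":1,"linear":[0,0,0],"roll":-0.27},
    {"hand":1,"linear":[0,0,0],"roll":-0.34},
    {"hand":1,"linear":[0,0,0],"roll":-0.41},
    {"hand":1,"linear":[0,0,0],"roll":-0.475},
    {"hand":1,"linear":[0,0,0],"roll":-0.475}
  ]
}}

```text
t: 21.0
eef_pos: [0.5324, -0.0303, 0.0526]
eef_rot: [[0.999, 0.034, -0.0], [0.034, -0.999, 0.001], [-0.0, -0.001, -1.0]]
force: [1.1, 0.8, 6.9]
opening: 0.027
finger_force: 30.0
```

Run:
```python
from m import *
st=get_state(); y=st["eef_rot"][:,1];print(st["t"],st["eef_pos"],np.degrees(np.arctan2(y[1],y[0]))+90,st["q"][6],st["opening"],st["force"])
D=(H>18)&(H<35)&(S>150)&near(.5326,-.031,.05)&(Z>.04)
if D.sum(): rect(D,"dot")
```

```text
21.05 [ 0.53245654 -0.03023894  0.05256046] 1.9874252722077728 -1.838785362923332 0.027366689033924762 [1.46754484 0.45803198 7.07546505]
dot 1617 [555.9 -41.8] [16.7 66.3] 4.06 mean [555.2 -39.  135.6]
```

Turned 85°. I release, rise and back off to check.

Emit:
{"fn": "drive_tool", "kwargs": {
  "rows": [
    {"hand":-0.2,"linear":[0,0,0],"roll":0},
    {"hand":-0.2,"linear":[0,0,0],"roll":0},
    {"hand":-0.2,"linear":[0,0,0],"roll":0},
    {"hand":-0.2,"linear":[0,0,0.1],"roll":0},
    {"hand":-0.2,"linear":[0,0,0.3],"roll":0},
    {"hand":-0.2,"linear":[-0.1,0,0.5],"roll":0},
    {"hand":-0.2,"linear":[-0.25,0,0.6],"roll":0},
    {"hand":-0.2,"linear":[-0.4,0,0.65],"roll":0}
  ]
}}

```text
t: 22.05
eef_pos: [0.4519, -0.0311, 0.1832]
eef_rot: [[0.999, 0.032, 0.001], [0.032, -0.999, -0.0], [0.001, 0.0, -1.0]]
force: [1.0, -0.6, 0.4]
opening: 0.0529
finger_force: 0.0
```

Emit:
{"fn": "drive_tool", "kwargs": {
  "rows": [
    {"hand":1,"linear":[0,-0.02,0],"roll":0},
    {"hand":1,"linear":[0,-0.02,0],"roll":0},
    {"hand":1,"linear":[0,-0.02,0],"roll":0},
    {"hand":1,"linear":[0,-0.02,0],"roll":0},
    {"hand":1,"linear":[0,-0.02,0],"roll":0},
    {"hand":1,"linear":[0,-0.02,0],"roll":0},
    {"hand":1,"linear":[0,-0.02,0],"roll":0},
    {"hand":1,"linear":[0,-0.02,0],"roll":0}
  ]
}}

```text
t: 23.05
eef_pos: [0.4526, -0.035, 0.1823]
eef_rot: [[0.999, 0.032, -0.0], [0.032, -0.999, -0.0], [-0.0, 0.0, -1.0]]
force: [-0.3, 0.1, -0.2]
opening: 0.0002
finger_force: 0.0
```

Run:
```python
from m import *
st=get_state(); y=st["eef_rot"][:,1];print(st["t"],st["eef_pos"],st["opening"])
B=near(.5326,-.031,.05)
k=W[B&(Z>.07)&(Z<.08)]; c=cv2.minEnclosingCircle((k[:,:2]*1000).astype(np.float32)); print(c)
cx,cy=.5326,-.0317
D=(H>18)&(H<35)&(S>150)&B&(Z>.04)&(Z<.055); rect(D,"dot"); p=W[D].mean(0); print(np.degrees(np.arctan2(p[1]-cy,p[0]-cx)))
Pm=near(cx,cy,.0135)&(Z>.07)&(S<50); rr=Pm&(V>215); rect(rr,"ptr")
rect((H>45)&(H<85)&(S>90)&near(.453,-.034,.025)&(Z>.03),"button")
rect((H<16)&(S>80)&(Z>.05)&(Z<.066)&near(.506,-.168,.055),"red")
save(s,"w9")
```

```text
23.1 [ 0.45261165 -0.03505558  0.18234029] 0.0002389296185333003
((532.7179565429688, -31.474472045898438), 14.851903915405273)
dot 83 [509.8 -25.1] [6.9 7.1] 2.08 mean [509.9 -25.   48.9]
163.59501220112452
ptr 721 [533.6 -33.5] [23.9 20.5] 17.23 mean [535.2 -33.   73.2]
button 703 [451.6 -34.9] [24.3 26.5] 88.25 mean [453.6 -34.9  54.4]
red 3085 [ 505.8 -167.4] [74.8 46.1] 6.34 mean [ 496.1 -161.7   56.3]
```

View pics/w9.png

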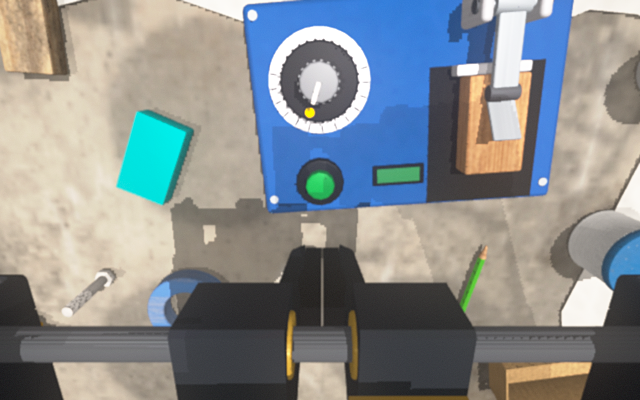

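The pointer at (314,95) visibly aims at the dot at (310,113), the dot has not moved, and the block is still home. I check the angle numerically with a better threshold.

Run:
```python
from m import *
cx,cy=.5326,-.0317
Pm=near(cx,cy,.0135)&(Z>.07)&(S<50); print(np.percentile(V[Pm],[10,50,80,90,95]))
for t in (235,245,250): 
    if (Pm&(V>t)).sum()>10: rect(Pm&(V>t),"ptr%d"%t)
```

```text
[197. 218. 227. 231. 255.]
ptr235 105 [526.4 -29.9] [ 3.7 13.5] 75.09 mean [526.6 -30.   73.6]
ptr245 94 [526.3 -29.9] [ 3.2 13.3] 75.07 mean [526.4 -30.   73.7]
ptr250 88 [526.3 -30. ] [ 3.  13.3] 75.9 mean [526.5 -30.   73.7]
```

The pointer is at 165° and the dot at 163–164°, so they are aligned. The shut fingers are right over the button, so I press it.

Emit:
{"fn": "drive_tool", "kwargs": {
  "rows": [
    {"hand":1,"linear":[0,0,-0.15],"roll":0},
    {"hand":1,"linear":[0,0,-0.35],"roll":0},
    {"hand":1,"linear":[0,0,-0.5],"roll":0},
    {"hand":1,"linear":[0,0,-0.58],"roll":0},
    {"hand":1,"linear":[0,0,-0.62],"roll":0},
    {"hand":1,"linear":[0,0,-0.65],"roll":0},
    {"hand":1,"linear":[0,0,-0.665],"roll":0},
    {"hand":1,"linear":[0,0,-0.665],"roll":0}
  ]
}}

```text
t: 24.15
eef_pos: [0.4529, -0.035, 0.0511]
eef_rot: [[0.999, 0.032, 0.001], [0.032, -0.999, -0.001], [0.001, 0.001, -1.0]]
force: [-6.1, -0.0, 22.1]
opening: 0.0002
finger_force: 10.9
```

22 N is far above the 4 N spring, so the button is bottomed out. I lift clear.

Emit:
{"fn": "drive_tool", "kwargs": {
  "rows": [
    {"hand":1,"linear":[0,0,0],"roll":0},
    {"hand":1,"linear":[0,0,0.03],"roll":0},
    {"hand":1,"linear":[0,0,0.1],"roll":0},
    {"hand":1,"linear":[0,0,0.25],"roll":0},
    {"hand":1,"linear":[0,0,0.45],"roll":0},
    {"hand":1,"linear":[0,0,0.6],"roll":0},
    {"hand":1,"linear":[0,0,0.65],"roll":0},
    {"hand":1,"linear":[0,0,0.65],"roll":0}
  ]
}}

```text
t: 25.15
eef_pos: [0.4528, -0.0353, 0.1796]
eef_rot: [[0.999, 0.032, 0.001], [0.032, -0.999, -0.0], [0.001, 0.0, -1.0]]
force: [-0.6, -0.8, 0.1]
opening: 0.0001
finger_force: 0.0
```

Run:
```python
from m import *
cx,cy=.5326,-.0317; print(get_state()["eef_pos"],get_state()["force"])
rect(near(cx,cy,.0135)&(Z>.07)&(S<50)&(V>245),"ptr")
rect((H>18)&(H<35)&(S>150)&near(cx,cy,.05)&(Z>.04)&(Z<.055),"dot")
rect((H>45)&(H<85)&(S>90)&near(.453,-.034,.025)&(Z>.03),"button")
rect((H<16)&(S>80)&(Z>.05)&(Z<.066)&near(.506,-.168,.055),"red")
print(finish_job())
```

```text
[ 0.45226266 -0.03517295  0.1788722 ] [0.03834802 0.02564351 0.36236148]
ptr 96 [526.2 -29.9] [ 3.3 13.2] 74.26 mean [526.2 -29.9  73.6]
dot 85 [510.  -24.7] [7.7 7. ] 0.47 mean [510.1 -25.   49.1]
button 720 [451.4 -35.1] [23.9 26.7] 88.93 mean [453.6 -34.9  54.5]
red 3082 [ 505.7 -167.4] [74.9 45.7] 5.74 mean [ 496.3 -161.4   56.2]
the job is handed in; nothing more can be done
None
```

The job is handed in at about 25 s (no verdict came back): my last measurements put the red block home under the contact arm and let go, the pointer within about 2° of the unmoved yellow dot, and the green button up again after a full press.

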